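Set up the dry-pack filling station

TASK

Set up the filling station for the next batch: first seat the blue carrier plate flat on the dark steel base with both dowels through its holes, then stand the blue-banded tin on the white disc in the middle of the seated plate. Stand each of the three jars on the middle of the pad that has the colour of its lid. Keep everything upright, and do not shift the small brown carton that stands among them.

Things in the scene. Friction and masses are not known exactly. Their poses are not given: they have to be found in the camera images.
- plate: Loose blue plastic plate, 200 x 60 x 12 mm, flat on the table, 0.15 to 0.31 kg. Origin: centre of underside; x along the length, y across the width, z up. Two 16 mm through holes at x = -80 and +80 mm, y = 0. White disc, 56 mm across, printed in the middle of its top. Alike both ways round. Grip it across its width at the middle.
- base: Fixed dark steel block, 210 x 50 x 25 mm; on top two brass dowels at x = -80 and +80 mm, y = 0, 10 mm diameter for 14 mm, then tapering to a 4 mm tip 24 mm above the block. Origin: centre of underside, on the table; x along the length, z up. The seated plate's underside rests on the block's top, overhanging 5 mm at each long side.
- tin: Closed steel tin with a blue band and a blue spot on its top, upright, 52 mm diameter, 70 mm tall, 0.15 to 0.31 kg. Origin: centre of its underside, z up. Its place is the white disc on the blue plate.
- jar_red: White plastic jar with a red lid and red stripe, upright, 56 mm diameter, 70 mm tall, the lid being the top 18 mm; 0.11 to 0.23 kg. Origin: centre of its underside, z up. Its place is the red pad.
- jar_yellow: White plastic jar with a yellow lid and yellow stripe, upright, 56 mm diameter, 70 mm tall, the lid being the top 18 mm; 0.11 to 0.23 kg. Origin: centre of its underside, z up. Its place is the yellow pad.
- jar_green: White plastic jar with a green lid and green stripe, upright, 56 mm diameter, 70 mm tall, the lid being the top 18 mm; 0.11 to 0.23 kg. Origin: centre of its underside, z up. Its place is the green pad.
- pad_red: Round flat red pad fixed to the table, 84 mm diameter, 6 mm thick. Origin: centre of its underside, on the table, z up.
- pad_yellow: Round flat yellow pad fixed to the table, 84 mm diameter, 6 mm thick. Origin: centre of its underside, on the table, z up.
- pad_green: Round flat green pad fixed to the table, 84 mm diameter, 6 mm thick. Origin: centre of its underside, on the table, z up.
- carton: Small brown cardboard carton, 60 x 60 x 50 mm, standing among the things; not part of the job. Origin: centre of its underside.
Mind the look-alikes: they are no part of the job. Leave any pink or purple look-alike of the tin alone.

How it is judged:
By the outcome, as a careful person would: the job done as asked, in the order asked, and still so for the second after the job is handed in, with the robot touching nothing.
It also fails if it takes over 136 s, if anything falls off the work surface, if the arm or the gripper's body presses on something with over 40 N, if the wrist force passes 120 N, or if a joint passes its speed limit or range.

ROBOT

A 7-joint arm with a two-finger parallel gripper is mounted at the origin on the work surface. World frame = base frame: x ahead of the robot, y to its left, z up, the work surface at z = 0. Lengths are in mm, angles in rad, forces in N, time in s.
With the tool pointing down it reaches from about 425 to 1025 mm from the base axis. Payload 9.4 kg.
Tool frame: the origin (TCP) lies midway between the tips of the shut fingers; the grasp point (between the pads) lies 19 mm behind it; z points along the fingers, y is the direction in which the jaws open and shut (so a half turn about z gives the same grasp; the last joint's range is limited). The gripper opens to 93 mm and grips with 3 to 60 N. Pads are 15 mm wide; open, the fingers measure 128 mm over their backs; the gripper's body (75 mm by 188 mm) begins 65 mm behind the grasp point.
Start: joints at [1.077, 0.599, -0.003, 1.599, 0.002, 0.943, -0.08], TCP at [293.495, -662.936, 185.318] pointing down, gripper open.
Joint ranges: [-2.57, 2.57], [-0.35, 1.97], [-1.29, 1.29], [0.11, 2.56], [-1.05, 4.19], [0.11, 1.86], [-2.63, 2.63]. Speed limits (rad/s): [2.22, 2.22, 3.01, 3.01, 3.14, 3.14, 3.14].

INTERFACE

Orientations are given as a 3x3 rotation matrix whose columns are the frame's x, y, z axes.
In Python, from bench import r gives the robot as it stands.
- The arm moves only by the shell command python3 -m pendant 'ROWS' [FORCE]. ROWS is JSON, one flat list of numbers, 7 for each row, row after row: the turn, a rotation vector about the tool's x, y, z in degrees, then the shift along the tool's x, y, z in units of 40 mm (1.0 is 40 mm), then the closure, from 0 (fully open) to 1 (shut). In form: [rx, ry, rz, x, y, z, fingers, rx, ry, rz, x, y, z, fingers, ...]. A call has 1 to 8 rows; each row is the pose to reach, as a shift and turn from the pose commanded when the call began, along the tool's axes at that moment; what a row does not reach only later rows make up. A row lasts 1/10 s, in which the tool goes at most 50 mm and 8.59 degrees, less where a joint would pass 70% of its speed; a pose out of reach is approached as far as the arm can. A call with a gripper value outside its range is refused whole. The fingers move at their own pace and stop on an object; FORCE is the grip in N (left out, the last holds). Time passes only in rows, so rows that repeat a pose let the fingers close. It gives the time, the measured TCP pose, the force and the opening at its end, in the units of the state.
- r.read_state(): the state, without advancing time (a new reading comes with each control period).
- r.camera(name): name is "scene" or "top" or "wrist"; returns the picture (420x560x3 uint8, red, green, blue); there is no depth.
- r.calibration(name): a dict with "fx", "fy", "cx", "cy" (pixels), "camera_from_world" (4x4, takes a point from world to camera coordinates); the wrist camera has in their place "T_tool_cam" (4x4, takes a point from camera to tool coordinates, whose origin is the TCP and whose axes are the flange's). Camera axes: x right, y down, z forward; pixel columns grow to the right and rows downward; lengths in mm; the calibration is good to about 2 mm. A picture is of the moment at which its call begins: read the wrist's pose just before it. calibration takes no time and is no camera call.
- r.sign_off(): hands the job in, once; it reports no verdict.
Trained networks look in the newest picture that a camera, given by its name, has taken for a name from the list of things; names that differ only in an ending like _2 or _b are one class to them, and where a whole thing is asked for, a point or a joint stands for the part that bears it (a point fixed in the world has none). Each returns a list of dicts, best first, with "confidence" (0 to 1); they miss things now and then, are a little off and sometimes report something else, mostly with a low value. They report only what shows in the picture. A call takes as long as a camera call. They do not tell look-alikes from the thing itself.
- r.spot_in(camera, target): "location" ([row, column] in pixels, amid what is visible of it).
The state is a dict: "t": time; "joints": joint angles; "qd": joint speeds; "effort": joint torques, N m; "position": TCP position; "tool_rot": TCP orientation; "wrist_force": force on the tool from outside, world axes, zero at the start; "moment": the same for the moment, N m; "width": finger opening in mm.
Only numpy, scipy, OpenCV 4.12 (cv2) and the standard library are available. Lean on these libraries where they do the work, as an engineer would, in place of code of your own. Each camera call takes 0.05 s, during which the arm holds its last target. There are 200 camera calls.

## Working session

There is one attempt and no reset: what is moved stays moved. The work goes in short steps, Python scripts to look and compute and a shell command to move; the robot and the scene stay as the last step left them, time stands still between calls to the robot, and variables do not carry over. Pictures are saved under pics/ and viewed, about 12 in all and at most 16, crops included, and the job is handed in when it is done.

```bash
mkdir -p pics; cat > h.py <<'E'
import numpy as np, cv2
from bench import r
np.set_printoptions(precision=2,suppress=True)
def snap(n,f):
    im=r.camera(n); cv2.imwrite(f'pics/{f}.png',im[:,:,::-1]); return im
def ray(name,px,z,st=None):
    "pixel (row,col) -> world point at height z"
    c=r.calibration(name)
    d=np.array([(px[1]-c['cx'])/c['fx'],(px[0]-c['cy'])/c['fy'],1.])
    if name=='wrist':
        st=st or r.read_state(); T=np.eye(4); T[:3,:3]=st['tool_rot']; T[:3,3]=st['position']
        M=T@np.array(c['T_tool_cam'])
    else: M=np.linalg.inv(np.array(c['camera_from_world']))
    o=M[:3,3]; w=M[:3,:3]@d
    return o+w*(z-o[2])/w[2]
def totool(p,st=None):
    "world TCP target -> tool-axis shift in units of 40mm"
    st=st or r.read_state()
    return np.array(st['tool_rot']).T@(np.array(p)-np.array(st['position']))/40
E
python3 - <<'E'
from h import *
s=r.read_state(); print(s['t'],np.array(s['tool_rot']),s['position'],s['width'])
for n in('scene','top'):
    snap(n,n+'0')
    for t,z in dict(plate=12,base=25,tin=70,jar_red=70,jar_yellow=70,jar_green=70,pad_red=6,pad_yellow=6,pad_green=6,carton=50).items():
        for d in r.spot_in(n,t)[:3]: print(n,t,np.array(d['location']),round(d['confidence'],2),ray(n,d['location'],z if n=='top' else z/2))
print(r.read_state()['t'])
E
```

```text
0.0 [[ 0.91  0.4  -0.  ]
 [ 0.4  -0.91  0.  ]
 [-0.   -0.   -1.  ]] [ 293.29 -662.49  184.48] 92.59645737423337
scene plate [219.3 334.3] 0.65 [623.56 137.46   6.  ]
scene base [275.5 265.7] 0.82 [ 638.8  -134.02   12.5 ]
scene base [163.  368.3] 0.51 [539.03 375.52  12.5 ]
scene tin [185.2 344.8] 0.98 [568.25 235.03  35.  ]
scene tin [178.  271.6] 0.89 [399.67  93.09  35.  ]
scene tin [172.2 311.9] 0.79 [463.82 199.93  35.  ]
scene jar_red [262.  143.5] 0.84 [ 403.53 -354.57   35.  ]
scene jar_yellow [161.5 367.7] 0.91 [546.72 359.83  35.  ]
scene jar_green [194.  289.4] 0.97 [483.68  89.64  35.  ]
scene pad_red [147.4 330.6] 0.64 [401.45 346.48   3.  ]
scene pad_red [192.5 288.7] 0.62 [456.61 111.2    3.  ]
scene pad_yellow [316.5 174.4] 0.79 [ 572.9  -376.77    3.  ]
scene pad_yellow [192.  289.8] 0.36 [457.34 115.04   3.  ]
scene pad_green [225.4 239.6] 0.83 [455.99 -77.78   3.  ]
scene pad_green [278.5 268.4] 0.64 [ 645.84 -131.17    3.  ]
top plate [181.9 220.7] 0.66 [609.96 135.99  12.  ]
top base [171.  340.3] 0.81 [ 630.27 -133.62   25.  ]
top tin [282.  240.6] 0.81 [384.59  83.19  70.  ]
top tin [201.9 170.3] 0.73 [553.02 234.    70.  ]
top tin [247.5 189.5] 0.55 [456.05 190.49  70.  ]
top jar_red [267.6 448.2] 0.68 [ 412.6  -343.45   70.  ]
top jar_yellow [198.3 446.2] 0.47 [ 557.7  -348.46   70.  ]
top jar_green [237.7 240.5] 0.59 [476.13  84.3   70.  ]
top pad_red [279.6 125.6] 0.69 [391.25 343.56   6.  ]
top pad_yellow [198.9 450.6] 0.82 [ 569.12 -382.69    6.  ]
top pad_green [251.7 313.7] 0.79 [451.32 -72.62   6.  ]
top carton [242.6 374.8] 0.91 [ 466.7  -199.27   50.  ]
1.1
```

View pics/top0.png

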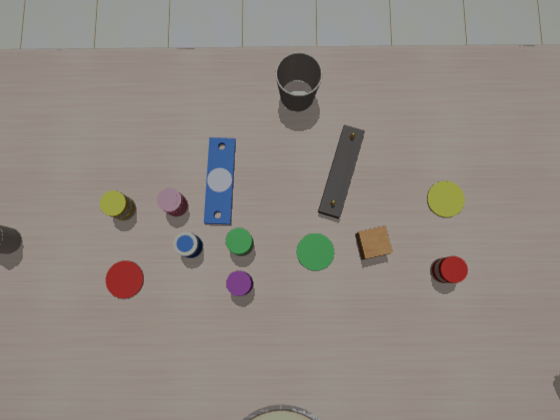

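View pics/scene0.png

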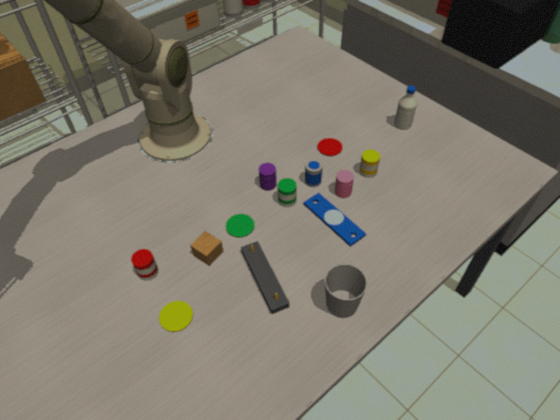

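The top view shows the plate at about (182,220), the base at (171,340) and the blue tin at (244,187). The pink and purple look-alikes are at (201,170) and (283,240). The lids are green (241,240), yellow (203,114) and red (269,453). The pads are red (280,125), green (252,315) and yellow (199,446), and the carton is at (242,375). Next I segment by colour for poses.

```bash
cat > seg.py <<'E'
from h import *
def blob(im,hl,hh,near,smin=120,vmin=40,rad=60):
    hsv=cv2.cvtColor(np.ascontiguousarray(im),cv2.COLOR_RGB2HSV); h,s,v=cv2.split(hsv)
    hm=((h>=hl)&(h<=hh)) if hl<=hh else ((h>=hl)|(h<=hh))
    m=(hm&(s>=smin)&(v>=vmin)).astype(np.uint8)
    k=np.zeros_like(m); cv2.circle(k,(int(near[1]),int(near[0])),rad,1,-1); m&=k
    cs,_=cv2.findContours(m,cv2.RETR_EXTERNAL,cv2.CHAIN_APPROX_NONE)
    return max(cs,key=cv2.contourArea)
E
python3 - <<'E'
from seg import *
im=cv2.imread('pics/top0.png')[:,:,::-1]
for n,hl,hh,near,z,rad,vm in [('plate',105,125,(182,220),12,60,40),('tin',105,125,(244,185),70,14,40),('jg',50,80,(241,240),70,18,120),('jy',25,35,(203,114),70,18,150),('jr',172,8,(269,453),70,20,130),
  ('pr',172,8,(280,125),6,30,40),('pg',50,80,(252,315),6,30,40),('py',25,35,(199,446),6,30,40),('carton',8,20,(242,375),50,25,140)]:
    c=blob(im,hl,hh,near,rad=rad,vmin=vm)
    (cx,cy),(w,h),a=cv2.minAreaRect(c); (ex,ey),er=cv2.minEnclosingCircle(c)
    print(n,ray('top',(cy,cx),z),'px',(round(cy,1),round(cx,1)),'wh',round(w,1),round(h,1),round(a,1))
    if n=='plate':
        b=np.array([ray('top',(q[1],q[0]),12)[:2] for q in cv2.boxPoints(cv2.minAreaRect(c))]); print(b)
for q in [(137,352),(203,333)]: print('dowel',ray('top',q,47))
big=cv2.resize(im[110:260,80:400,::-1],None,fx=2.5,fy=2.5,interpolation=cv2.INTER_CUBIC); cv2.imwrite('pics/crop1.png',big)
E
```

```text
plate [612.59 139.4   12.  ] px (180.8, 219.2) wh 26.4 85.5 3.4
[[516.67 172.82]
 [715.53 165.79]
 [711.38 104.97]
 [512.91 113.84]]
tin [464.45 201.19  70.  ] px (243.5, 184.5) wh 15.0 15.0 90.0
jg [470.27  88.42  70.  ] px (240.5, 238.5) wh 23.7 24.6 63.4
jy [552.37 358.08  70.  ] px (202.5, 112.0) wh 23.0 24.0 90.0
jr [ 410.11 -354.94   70.  ] px (268.8, 453.9) wh 26.4 25.0 63.4
pr [392.58 347.18   6.  ] px (279.0, 124.0) wh 36.0 36.0 90.0
pg [450.64 -75.49   6.  ] px (252.0, 315.0) wh 35.4 35.4 45.0
py [ 570.11 -370.19    6.  ] px (198.5, 445.0) wh 35.0 36.0 90.0
carton [ 468.42 -199.38   50.  ] px (241.8, 374.8) wh 26.7 26.0 76.0
dowel [ 701.7  -158.39   47.  ]
dowel [ 553.26 -113.     47.  ]
```

View pics/crop1.png

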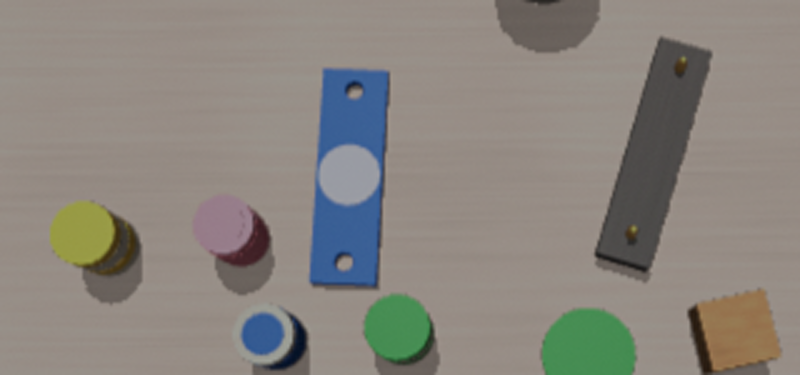

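```bash
python3 -m pendant '[0,0,25.8,6.9,-6.8,0,0, 0,0,25.8,6.9,-6.8,0,0, 0,0,25.8,6.9,-6.8,0,0, 0,0,25.8,6.9,-6.8,0,0, 0,0,25.8,6.9,-6.8,0,0, 0,0,25.8,6.9,-6.8,0,0, 0,0,25.8,6.9,-6.8,0,0, 0,0,25.8,6.9,-6.8,0,0]' 20
python3 - <<'E'
from h import *
s=r.read_state(); print(s['t'],np.array(s['tool_rot']),s['position'])
print(totool((600,139,200)), r.calibration('wrist')['T_tool_cam'],r.calibration('wrist')['fx'])
E
```

```text
t: 1.9
position: [436.8, -299.4, 185.6]
tool_rot: [[1.0, -0.031, 0.001], [-0.031, -1.0, 0.0], [0.001, -0.0, -1.0]]
wrist_force: [0.8, -0.2, 0.2]
width: 93.4
1.9 [[ 1.   -0.03  0.  ]
 [-0.03 -1.    0.  ]
 [ 0.   -0.   -1.  ]] [ 436.81 -299.41  185.57]
[  3.73 -11.08  -0.35] [[  -0.     -0.96   -0.3    82.24]
 [   1.     -0.     -0.      0.67]
 [   0.     -0.3     0.96 -198.79]
 [   0.      0.      0.      1.  ]] 304.9606353072816
```

```bash
python3 -m pendant '[0,0,0,3.0,-9,0,0, 0,0,0,3.0,-9,0,0, 0,0,0,3.0,-9,0,0, 0,0,0,3.0,-9,0,0, 0,0,0,3.0,-9,0,0, 0,0,0,3.0,-9,0,0, 0,0,0,3.0,-9,0,0, 0,0,0,3.0,-9,0,0]' >/dev/null; python3 -c "
from h import *
print(totool((620,139.4,190)))"
```

```text
[ 1.22 -2.07 -0.11]
```

```bash
python3 -m pendant '[0,0,0,1.2,-2.07,0,0, 0,0,0,1.2,-2.07,0,0, 0,0,0,1.2,-2.07,0,0, 0,0,0,1.2,-2.07,0,0]' 
python3 - <<'E'
from seg import *
s=r.read_state(); im=snap('wrist','w1')
c=blob(im,100,128,(210,280),rad=400,smin=100)
def W(px,z): return ray('wrist',px,z,s)
b=np.array([W((q[1],q[0]),12)[:2] for q in cv2.boxPoints(cv2.minAreaRect(c))]); print(b,b.mean(0))
for t in('plate','tin','jar_green'):
    for d in r.spot_in('wrist',t)[:3]: print(t,d['location'],d['confidence'],W(d['location'],12 if t=='plate' else 70))
# white disc
m=np.zeros(im.shape[:2],np.uint8); cv2.drawContours(m,[c],-1,1,-1)
hsv=cv2.cvtColor(im,cv2.COLOR_RGB2HSV); w=(m&(hsv[:,:,1]<70)&(hsv[:,:,2]>110)).astype(np.uint8)
n,l,st,ce=cv2.connectedComponentsWithStats(w); i=1+st[1:,4].argmax(); print('disc',st[i],W(ce[i][::-1],12))
E
```

```text
t: 3.1
position: [618.4, 135.5, 184.8]
tool_rot: [[1.0, -0.031, -0.001], [-0.031, -1.0, -0.0], [-0.001, 0.0, -1.0]]
wrist_force: [0.2, -1.2, -0.2]
width: 92.7
[[715.77 161.94]
 [713.93 104.48]
 [514.86 106.26]
 [517.02 173.39]] [615.4  136.52]
plate [171.6, 273.3] 0.95 [628.12 139.43  12.  ]
tin [291.3, 233.3] 0.9 [497.85 190.66  70.  ]
tin [360.1, 318.4] 0.77 [393.45  89.41  70.  ]
tin [228.5, 201.6] 0.69 [578.42 219.67  70.  ]
jar_green [289.1, 316.0] 0.75 [497.7   93.07  70.  ]
disc [ 253  160   45   43 1513] [616.21 137.73  12.  ]
```

View pics/w1.png

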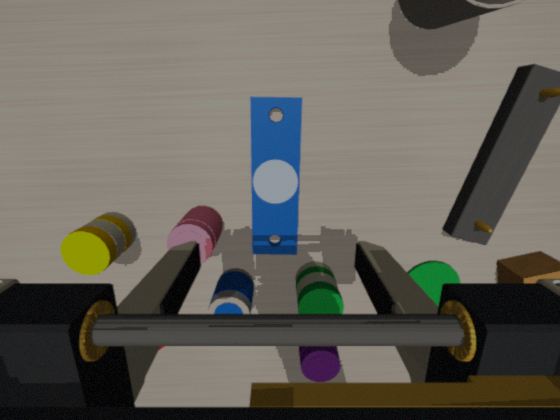

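The wrist view has the plate disc at (181,275), with holes at (115,276) and (239,274) nearly aligned with the tool. Both dowels of the base are visible on the right. Descending and gripping.

```bash
python3 -m pendant '[0,0,0,-0.09,-0.06,1.2,0, 0,0,0,-0.09,-0.06,2.4,0, 0,0,0,-0.09,-0.06,3.5,0, 0,0,0,-0.09,-0.06,4.2,0, 0,0,0,-0.09,-0.06,4.5,0, 0,0,0,-0.09,-0.06,4.5,0, 0,0,0,-0.09,-0.06,4.5,0.2]' 35 && python3 -m pendant '[0,0,0,0,0,0,0.6, 0,0,0,0,0,0,0.6, 0,0,0,0,0,0,0.6, 0,0,0,0,0,0,0.6, 0,0,0,0,0,0,0.6, 0,0,0,0,0,0,0.6]' 35
```

```text
t: 4.0
position: [615.8, 136.6, 6.6]
tool_rot: [[0.999, -0.034, 0.001], [-0.034, -0.999, 0.0], [0.001, -0.0, -1.0]]
wrist_force: [-1.0, -0.2, -0.2]
width: 88.3
t: 4.6
position: [614.9, 137.0, 5.3]
tool_rot: [[0.999, -0.033, -0.0], [-0.033, -0.999, -0.0], [-0.0, 0.0, -1.0]]
wrist_force: [0.9, -0.5, 0.4]
width: 41.4
```

```bash
python3 -c "
from h import *
snap('wrist','w2'); a=snap('scene','s2'); cv2.imwrite('pics/s2c.png',cv2.resize(a[90:310,180:420,::-1],None,fx=3,fy=2.7))"
```

```text
(no output)
```

View pics/w2.png

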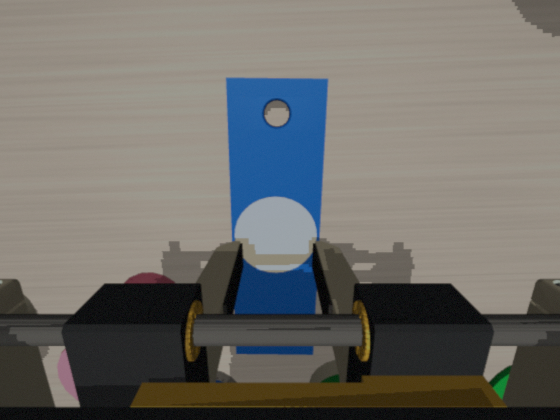

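The wrist view has the fingers at about (245,240) and (245,315) by the disc. That gap does not fit the 41 mm reading, so I read the state again and look at the scene crop.

```bash
python3 -c "
from h import *
s=r.read_state(); print(s['width'],s['position'],s['wrist_force'],s['t'])"
```

```text
37.87178547269179 [614.95 136.97   5.26] [-0.36  1.19 -0.01] 4.7
```

View pics/s2c.png

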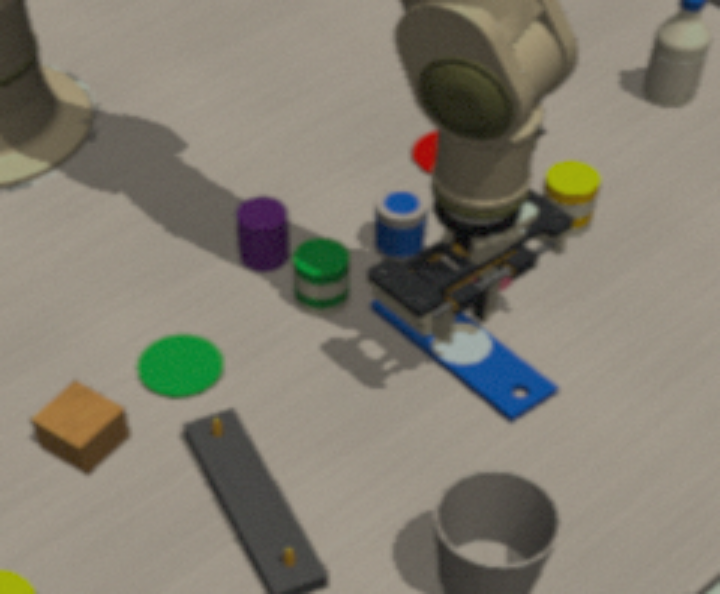

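The scene crop shows the fingers closed above the plate: the tips sit higher than the TCP while open, as in a linkage gripper. The plate has not moved, so I will partly open, then lower in small steps watching the force.

```bash
python3 -m pendant '[0,0,0,0,0,-0.5,0.25, 0,0,0,0,0,-0.5,0.25, 0,0,0,0,0,-0.5,0.25, 0,0,0,0,0,-0.5,0.25,0,0,0,0,0,0,0.25,0,0,0,0,0,0.05,0.25,0,0,0,0,0,0.05,0.25]' && for i in 1; do python3 -m pendant '[0,0,0,0,0,0.08,0.25,0,0,0,0,0,0.08,0.25]'; python3 -m pendant '[0,0,0,0,0,0.05,0.25,0,0,0,0,0,0.05,0.25]';  done
```

```text
t: 5.4
position: [614.2, 136.8, 2.4]
tool_rot: [[0.999, -0.033, -0.002], [-0.033, -0.999, -0.001], [-0.002, 0.001, -1.0]]
wrist_force: [-0.4, 0.5, 0.4]
width: 69.7
t: 5.6
position: [615.0, 137.0, 0.1]
tool_rot: [[0.999, -0.033, 0.0], [-0.033, -0.999, 0.0], [0.0, -0.0, -1.0]]
wrist_force: [-0.4, -0.3, 0.4]
width: 70.0
t: 5.8
position: [615.0, 137.0, -1.8]
tool_rot: [[0.999, -0.033, 0.0], [-0.033, -0.999, -0.0], [0.0, 0.0, -1.0]]
wrist_force: [0.0, 0.9, 0.1]
width: 69.5
```

```bash
python3 -m pendant '[0,0,0,0,0,0.05,0.25,0,0,0,0,0,0.05,0.25]' | grep -E 'pos|force';  python3 -m pendant '[0,0,0,0,0,0.05,0.25,0,0,0,0,0,0.05,0.25]'| grep -E 'pos|force'
```

```text
position: [614.9, 136.9, -4.1]
wrist_force: [0.7, 0.0, 0.2]
position: [614.8, 136.9, -6.1]
wrist_force: [0.2, -0.8, 0.4]
```

```bash
python3 -m pendant '[0,0,0,0,0,0,0.4, 0,0,0,0,0,0,0.4, 0,0,0,0,0,0,0.4, 0,0,0,0,0,0,0.4]' 35
```

```text
t: 6.6
position: [615.0, 137.0, -5.9]
tool_rot: [[0.999, -0.033, -0.0], [-0.033, -0.999, -0.0], [-0.0, 0.0, -1.0]]
wrist_force: [0.2, 0.4, -0.3]
width: 55.7
```

```bash
python3 -m pendant '[0,0,0,0,0,0,0.25, 0,0,0,0,0,0,0.25, 0,0,0,0,0,0,0.25, 0,0,0,0,0,0.06,0.25,0,0,0,0,0,0.06,0.25]' | grep -E 'pos|force|wid';  python3 -m pendant '[0,0,0,0,0,0.05,0.25,0,0,0,0,0,0.05,0.25]'| grep -E 'pos|force'
python3 -c "
from h import *
a=snap('wrist','w3')
cv2.imwrite('pics/w3c.png',cv2.resize(a[180:380,150:400,::-1],None,fx=3,fy=3))"
```

```text
position: [614.7, 136.9, -8.6]
wrist_force: [0.3, 0.8, 1.3]
width: 69.8
position: [614.8, 136.9, -10.6]
wrist_force: [-0.7, -0.6, 1.3]
```

View pics/w3c.png

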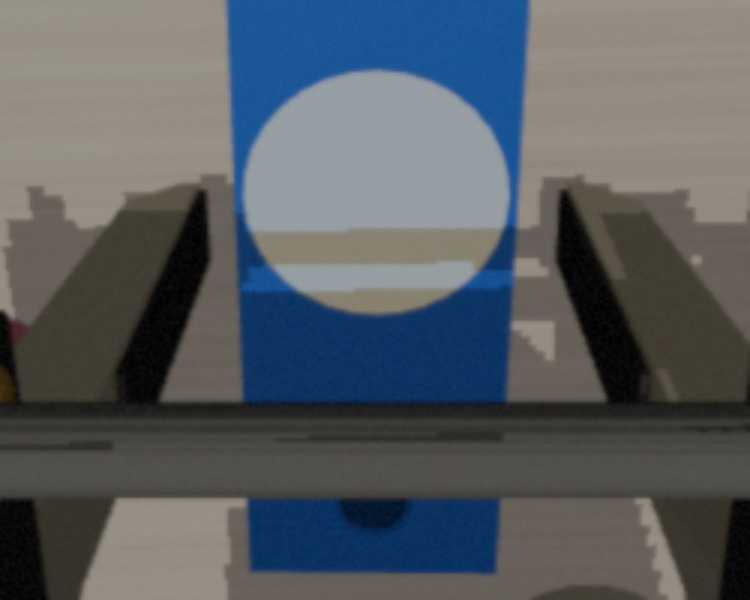

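The crop shows fingertips near table height, straddling the plate with about 7 mm spare each side, so the width reading underestimates the gap at the tips. I close further here.

```bash
python3 -m pendant '[0,0,0,0,0,-0.04,0.25,0,0,0,0,0,-0.04,0.6, 0,0,0,0,0,-0.04,0.6, 0,0,0,0,0,-0.04,0.6, 0,0,0,0,0,-0.04,0.6,0,0,0,0,0,-0.04,0.6,0,0,0,0,0,-0.04,0.6]' 35
```

```text
t: 8.05
position: [614.9, 137.0, -8.7]
tool_rot: [[0.999, -0.033, -0.0], [-0.033, -0.999, -0.0], [-0.0, 0.0, -1.0]]
wrist_force: [-0.3, 0.3, -0.3]
width: 37.6
```

```bash
python3 -m pendant '[0,0,0,0,0,0,0.25, 0,0,0,0,0,0,0.25, 0,0,0,0,0,0,0.25, 0,0,0,0,0,0.06,0.25,0,0,0,0,0,0.06,0.25]' | grep -E 'pos|force|wid';  python3 -m pendant '[0,0,0,0,0,0.05,0.25,0,0,0,0,0,0.05,0.25]'| grep -E 'pos|force';python3 -m pendant '[0,0,0,0,0,0.05,0.25,0,0,0,0,0,0.05,0.25]'| grep -E 'pos|force'; python3 -m pendant '[0,0,0,0,0,0.05,0.25,0,0,0,0,0,0.05,0.25]'| grep -E 'pos|force'
```

```text
position: [614.7, 136.9, -11.4]
wrist_force: [-0.6, -0.5, 0.2]
width: 68.5
position: [614.8, 136.9, -13.4]
wrist_force: [-1.2, -0.1, 0.1]
position: [614.8, 136.9, -15.4]
wrist_force: [-0.5, 0.5, 0.3]
position: [614.8, 136.9, -17.3]
wrist_force: [0.2, 0.2, -1.2]
```

```bash
python3 -m pendant '[0,0,0,0,0,0,0.6,0,0,0,0,0,0,0.6, 0,0,0,0,0,0,0.6, 0,0,0,0,0,0,0.6, 0,0,0,0,0,0,0.6,0,0,0,0,0,0,0.6]' 35
python3 -c "
from h import *
snap('wrist','w4');a=snap('scene','s4'); cv2.imwrite('pics/s4c.png',cv2.resize(a[130:280,270:420,::-1],None,fx=4,fy=4,interpolation=cv2.INTER_CUBIC))"
```

```text
t: 9.75
position: [615.0, 137.0, -17.1]
tool_rot: [[0.999, -0.033, -0.0], [-0.033, -0.999, -0.0], [-0.0, 0.0, -1.0]]
wrist_force: [1.3, -0.8, 0.6]
width: 37.6
```

View pics/s4c.png

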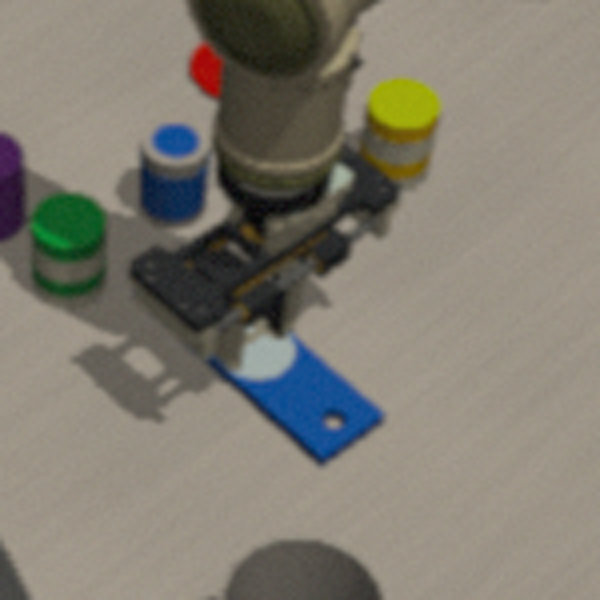

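```bash
python3 - <<'E'
from seg import *
c=r.calibration('scene'); M=np.array(c['camera_from_world'])
def P(p):
    q=M@np.append(p,1); return q[1]/q[2]*c['fy']+c['cy'], q[0]/q[2]*c['fx']+c['cx']
for y in(118,156):
  for z in(-17,0,12,20,30,40): print(y,z,np.round(P((615,y,z)),1))
print(r.read_state()['joints'])
im=cv2.imread('pics/w4.png'); cv2.imwrite('pics/w4c.png',cv2.resize(im[60:380,80:480],None,fx=2,fy=1.8))
E
```

```text
118 -17 [226.  326.9]
118 0 [222.4 327.3]
118 12 [219.8 327.5]
118 20 [218.1 327.7]
118 30 [215.9 327.9]
118 40 [213.6 328.2]
156 -17 [219.2 336.1]
156 0 [215.5 336.5]
156 12 [212.9 336.8]
156 20 [211.2 337.1]
156 30 [208.9 337.3]
156 40 [206.7 337.6]
[-0.33  0.75  0.03  1.96 -0.04  0.43 -1.87]
```

View pics/w4c.png

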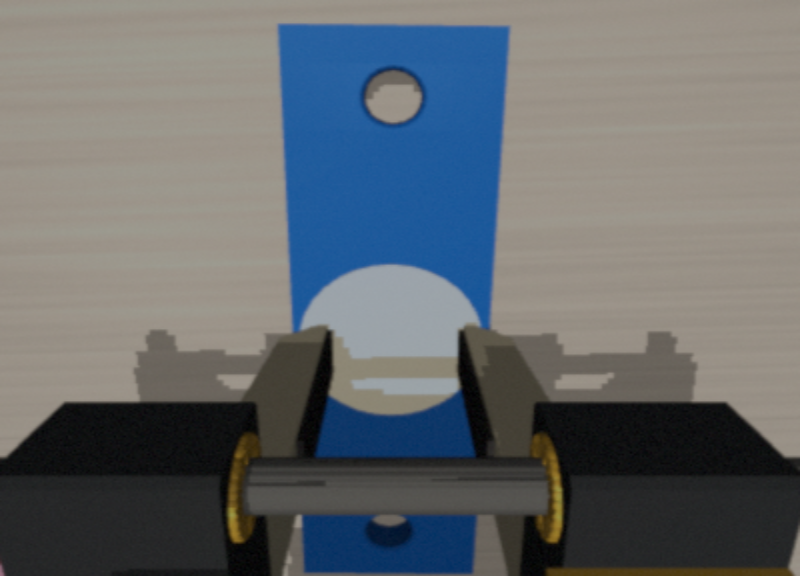

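The tips overlap the disc at crop (330,335) and (465,330). Two gap measurements both put the physical tips about 33 mm above the reported TCP, so I must go lower. To keep the gripper body off the pink tin, I grip about 15 mm further along +x.

```bash
python3 -m pendant '[0,0,0,0,0,-0.4,0.6,0,0,0,0.38,0,-0.4,0.2, 0,0,0,0.38,0,-0.4,0.2, 0,0,0,0.38,0,-0.4,0.2, 0,0,0,0.38,0,-0.2,0.2,0,0,0,0.38,0,0,0.2,0,0,0,0.38,0,0,0.2]' 45| grep -E 'pos|force|wid';  python3 -m pendant '[0,0,0,0,0,0.1,0.2,0,0,0,0,0,0.1,0.2]'| grep -E 'pos|force';python3 -m pendant '[0,0,0,0,0,0.08,0.2,0,0,0,0,0,0.08,0.2]'| grep -E 'pos|force'; python3 -m pendant '[0,0,0,0,0,0.08,0.2,0,0,0,0,0,0.08,0.2]'| grep -E 'pos|force'
python3 -m pendant '[0,0,0,0,0,0.03,0.6,0,0,0,0,0,0.03,0.6, 0,0,0,0,0,0.03,0.6, 0,0,0,0,0,0.03,0.6, 0,0,0,0,0,0.03,0.6,0,0,0,0,0,0.03,0.6]' 45|grep -E 'pos|force|wid'
```

```text
position: [628.7, 136.3, -18.7]
wrist_force: [-0.2, 0.3, -0.1]
width: 74.0
position: [629.7, 136.4, -21.8]
wrist_force: [-0.9, 0.7, 0.1]
position: [630.0, 136.4, -24.6]
wrist_force: [0.9, 0.9, 0.3]
position: [630.0, 136.4, -27.9]
wrist_force: [-1.2, 0.1, 0.1]
position: [630.1, 136.4, -28.8]
wrist_force: [0.3, -0.3, -1.2]
width: 59.2
```

Gripped: the width stops at 59.2 mm. Lifting and carrying to above the base.

```bash
python3 -m pendant '[0,0,0,0,0,-0.4,0.6,0,0,0,0,0,-1.4,0.6, 0,0,0,0,0,-2.3,0.6,5,0,0,0.1,0.8,-2.3,0.6,0,0,8,0.3,1.8,-2.3,0.6,0,0,15,0.4,2.9,-2.3,0.6,0,0,15,0.52,4,-2.3,0.6,0,0,15,0.52,5,-2.3,0.6]' | grep -E 'pos|force|wid' -A1
python3 -c "
from h import *
print(totool((641.5,-140,63)))"
```

```text
position: [644.7, -66.4, 64.6]
tool_rot: [[0.957, -0.292, 0.001], [-0.292, -0.957, -0.001], [0.001, 0.0, -1.0]]
wrist_force: [0.3, -0.3, -3.0]
width: 59.2
[0.46 1.78 0.04]
```

```bash
python3 -c "
from h import *
s=r.read_state();print(s['position'],s['t'],s['wrist_force'])
a=snap('wrist','w5')
np.save('w5s.npy',s,allow_pickle=True)
cv2.imwrite('pics/w5c.png',cv2.resize(a[0:300,140:540,::-1],None,fx=2,fy=2,interpolation=cv2.INTER_CUBIC))"
```

```text
[644.7  -66.41  64.6 ] 12.55 [ 0.3  -0.25 -2.98]
```

View pics/w5c.png

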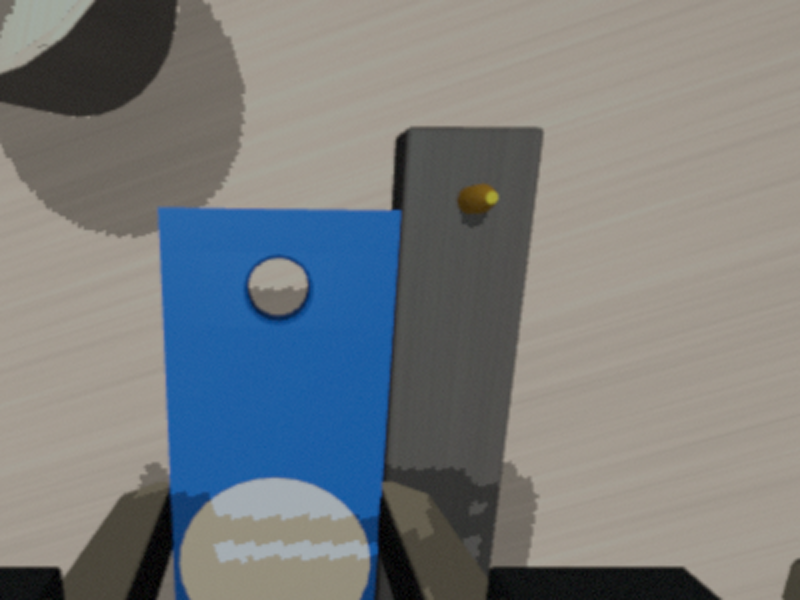

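The crop shows the plate held level with its hole at (278,287). The far dowel's tip is at (492,198), and the base's top end edge runs from (411,128) to (543,128).

```bash
python3 - <<'E'
from h import *
s=np.load('w5s.npy',allow_pickle=True).item()
W=lambda x,y,z: ray('wrist',(y/2,140+x/2),z,s)[:2]
print('tip',W(492,198,49),'dowelbase',W(476,212,25)); a,b=W(411,129,25),W(543,128,25); print('end',a,b,np.linalg.norm(a-b),(a+b)/2)
e=W(493,560,25); print('edge dir',np.degrees(np.arctan2(*(b-e)[::-1])))
R=np.array(s['tool_rot']); p=np.array(s['position'])
zt=105.4
h=W(278,287,zt); l,rr=W(160,209,zt),W(401,211,zt); l2,r2=W(173,500,zt),W(381,500,zt); d=W(275,560,zt)
print('hole tool',R.T[:2,:2]@(h-p[:2]),'corners',R.T[:2,:2]@(l-p[:2]),R.T[:2,:2]@(rr-p[:2]),'mid',R.T[:2,:2]@(l2-p[:2]),R.T[:2,:2]@(r2-p[:2]))
u=(b+a)/2
E
```

```text
tip [ 708.91 -162.47] dowelbase [ 704.21 -163.81]
end [ 738.89 -147.17] [ 725.39 -192.46] 47.262250096299276 [ 732.14 -169.82]
edge dir -16.79661176904026
hole tool [66.07  1.71] corners [ 85.02 -27.37] [84.51 32.02] mid [  6.4  -28.09] [ 6.36 31.06]
```

```bash
python3 -m pendant '[0,0,-0.4,0.2,0.8,0,0.6,0,0,-0.4,0.5,1.6,0,0.6,0,0,-0.4,0.58,1.79,0.3,0.6,0,0,-0.4,0.58,1.79,0.7,0.6,0,0,-0.4,0.58,1.79,0.9,0.6,0,0,-0.4,0.58,1.79,0.9,0.6]' | grep -E 'pos|force|wid' -A1
python3 -c "
from h import *
s=r.read_state();print(s['position'],s['t'])
a=snap('wrist','w6')
cv2.imwrite('pics/w6c.png',cv2.resize(a[80:280,180:380,::-1],None,fx=3,fy=3,interpolation=cv2.INTER_CUBIC))"
```

```text
position: [644.5, -136.9, 25.5]
tool_rot: [[0.959, -0.282, -0.003], [-0.282, -0.959, 0.002], [-0.003, -0.001, -1.0]]
wrist_force: [0.0, 0.6, -2.2]
width: 59.3
[ 644.48 -136.9    25.55] 13.2
```

View pics/w6c.png

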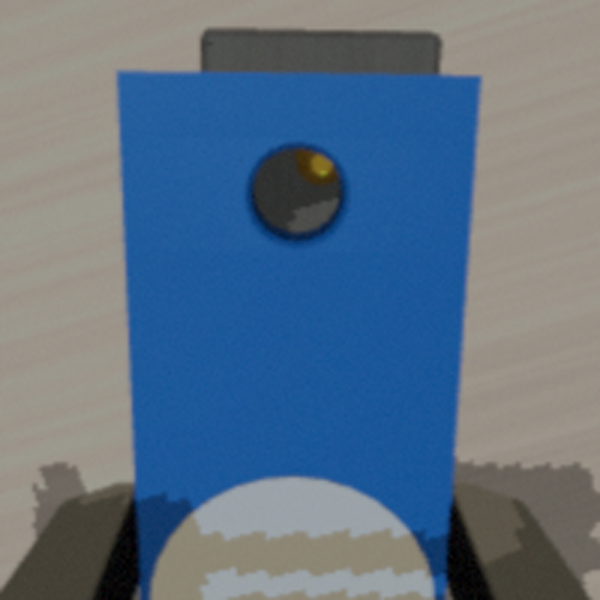

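The dowel tip shows through the hole at crop (320,166), with the hole centre at (297,191). I compute the correction.

```bash
python3 - <<'E'
from h import *
s=r.read_state(); R=np.array(s['tool_rot']); p=np.array(s['position'])
T=lambda x,y,z: (R.T@(ray('wrist',(80+y/3,180+x/3),z,s)-p))[:2]
zt=p[2]+28.8+12
print('hole',T(297,191,zt),'tip',T(320,166,49)); print('base end',T(203,33,25),T(440,36,25),'plate end',T(118,71,zt),T(481,77,zt))
print('plate edges',T(134,480,zt),T(456,480,zt))
E
```

```text
hole [66.06  1.71] tip [68.81  6.13]
base end [ 93.65 -17.37] [93.03 31.26] plate end [ 85.46 -27.63] [84.48 31.87]
plate edges [ 12.63 -28.81] [12.61 31.57]
```

```bash
python3 -m pendant '[0,0,0,0.063,0.112,0,0.6,0,0,0,0.063,0.112,0,0.6,0,0,0,0.063,0.112,0.15,0.6,0,0,0,0.063,0.112,0.3,0.6,0,0,0,0.063,0.112,0.3,0.6]' | grep -E 'pos|force|wid'
python3 -m pendant '[0,0,0,0,0,0.1,0.6,0,0,0,0,0,0.2,0.6,0,0,0,0,0,0.2,0.6]' | grep -E 'pos|force|wid'
python3 -m pendant '[0,0,0,0,0,0.08,0.6,0,0,0,0,0,0.15,0.6,0,0,0,0,0,0.15,0.6]' | grep -E 'pos|force|wid'
```

```text
position: [646.1, -144.1, 14.3]
wrist_force: [0.0, -1.0, -1.4]
width: 59.1
position: [646.4, -144.3, 6.6]
wrist_force: [-0.5, 0.3, -2.1]
width: 59.6
position: [646.5, -144.3, 0.9]
wrist_force: [-0.0, 0.3, -2.1]
width: 59.3
```

```bash
python3 -m pendant '[0,0,0,0,0,0.08,0.6,0,0,0,0,0,0.08,0.6]' | grep -E 'pos|force|wid'
python3 -m pendant '[0,0,0,0,0,0.04,0.6,0,0,0,0,0,0.04,0.6]' | grep -E 'pos|force|wid'
```

```text
position: [646.6, -144.3, -2.3]
wrist_force: [0.6, 0.0, -2.2]
width: 59.3
position: [646.7, -144.4, -3.6]
wrist_force: [-0.2, -0.4, -1.9]
width: 59.3
```

```bash
python3 -m pendant '[0,0,0,0,0,0.03,0.6,0,0,0,0,0,0.03,0.6]' | grep -E 'pos|force|wid'
python3 -c "
from h import *
a=snap('wrist','w7')
cv2.imwrite('pics/w7c.png',cv2.resize(a[80:280,180:380,::-1],None,fx=2.5,fy=2.5,interpolation=cv2.INTER_CUBIC))"
```

```text
position: [646.8, -144.4, -3.8]
wrist_force: [-2.0, 0.5, 7.2]
width: 59.1
```

View pics/w7c.png

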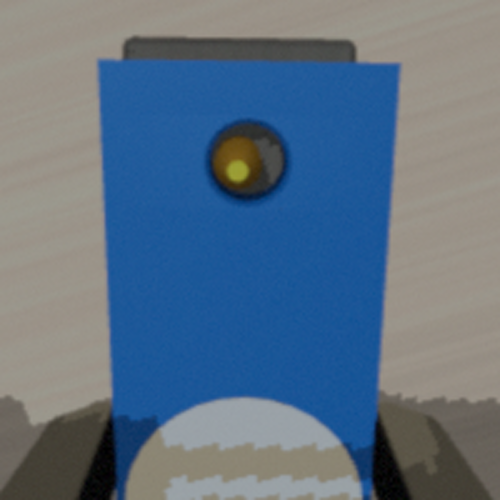

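The plate touched down exactly at the expected height (7 N), with the dowel tip inside the hole at (237,170). Releasing and moving on to the tin.

```bash
python3 -m pendant '[0,0,0,0,0,-0.03,0.25,0,0,0,0,0,-0.03,0.2,0,0,0,0,0,-0.03,0.2,0,0,0,0,0,-0.5,0.1,0,0,0,0,0,-1.5,0,0,0,0,-0.3,-0.3,-2.6,0,0,0,-5,-1.0,-1.0,-3.3,0,0,0,-13,-1.8,-1.9,-3.3,0]' | grep -E 'pos|force|wid'
python3 -c "
from h import *
snap('top','top1')
print(totool((478,198.5,129)))"
```

```text
position: [601.6, -52.2, 131.3]
wrist_force: [0.3, 0.7, -0.5]
width: 93.0
[-3.21 -5.88  0.03]
```

```bash
python3 -m pendant '[0,0,-4,-3.2,-5.9,0,0,0,0,-4,-3.2,-5.9,0,0,0,0,-4,-3.2,-5.9,0,0,0,0,-4,-3.2,-5.9,0,0,0,0,-4,-3.2,-5.9,0,0,0,0,-4,-3.2,-5.9,0,0,0,0,-4,-3.2,-5.9,0,0,0,0,-4,-3.2,-5.9,0,0]' | grep -E 'pos|force|rot'
python3 - <<'E'
from seg import *
s=r.read_state(); im=snap('wrist','w8')
W=lambda px,z: ray('wrist',px,z,s)
for t in('tin','jar_green'):
    for d in r.spot_in('wrist',t)[:3]: print(t,np.array(d['location']),round(d['confidence'],2),W(d['location'],70))
cv2.imwrite('pics/w8c.png',im[:,:,::-1])
a=cv2.imread('pics/top1.png')[:,:,::-1]
hsv=cv2.cvtColor(np.ascontiguousarray(a),cv2.COLOR_RGB2HSV)
c=blob(a,105,125,(171,340),rad=60); b=cv2.minAreaRect(c); print('plate top',b,ray('top',b[0][::-1],37))
E
```

```text
position: [486.1, 192.1, 127.2]
tool_rot: [[1.0, 0.009, -0.0], [0.009, -1.0, -0.001], [-0.0, 0.001, -1.0]]
wrist_force: [-0.3, -0.9, 0.1]
tin [219.6 269.2] 0.95 [474.97 198.54  70.  ]
tin [288.8 356.4] 0.86 [404.93 114.71  70.  ]
tin [121.2 225.5] 0.59 [559.42 233.97  70.  ]
jar_green [215.5 385.2] 0.83 [479.67  95.47  70.  ]Traceback (most recent call last):
  File "<stdin>", line 9, in <module>
  File "seg.py", line 8, in blob
    return max(cs,key=cv2.contourArea)
ValueError: max() iterable argument is empty
```

View pics/w8c.png

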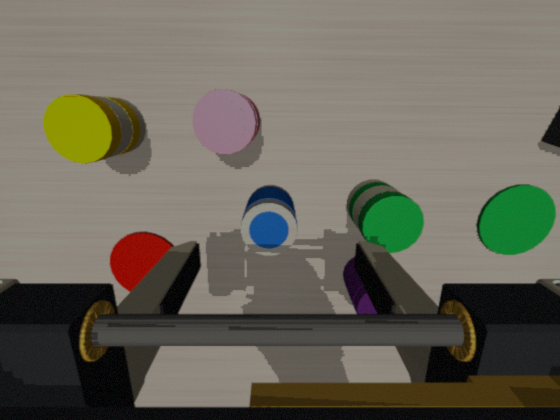

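The wrist view shows the blue spot at (229,268), green lid (222,390), yellow lid (128,80), green pad (219,516), and pink (121,225), which I leave alone. Measuring these.

```bash
python3 - <<'E'
from seg import *
s=r.read_state(); im=cv2.imread('pics/w8.png')[:,:,::-1]
for n,hl,hh,near,z,rad,vm in [('tin',100,128,(229,268),70,19,120),('jg',50,80,(222,390),70,34,100),('jy',24,36,(128,80),70,38,160),('pg',50,80,(219,516),6,45,60)]:
    c=blob(im,hl,hh,near,rad=rad,vmin=vm); (ex,ey),ax,an=cv2.fitEllipse(cv2.convexHull(c))
    print(n,(round(ey),round(ex)),np.array(ax),ray('wrist',(ey,ex),z,s))
print(s['position'])
E
```

```text
tin (229, 268) [35.19 37.9 ] [466.34 198.19  70.  ]
jg (224, 393) [54.76 61.41] [472.2   86.32  70.  ]Traceback (most recent call last):
  File "<stdin>", line 4, in <module>
  File "seg.py", line 8, in blob
    return max(cs,key=cv2.contourArea)
ValueError: max() iterable argument is empty
```

```bash
python3 -m pendant '[0,0,0,-0.49,-0.157,0.4,0,0,0,0,-0.49,-0.157,1.4,0,0,0,0,-0.49,-0.157,2.4,0,0,0,0,-0.49,-0.157,3.1,0,0,0,0,-0.49,-0.157,3.3,0,0,0,0,-0.49,-0.157,3.3,0,0,0,0,-0.49,-0.157,3.3,0.5,0,0,0,-0.49,-0.157,3.3,0.6]' 25 | grep -E 'pos|force|wid'
python3 -m pendant '[0,0,0,0,0,0,0.6,0,0,0,0,0,0,0.6,0,0,0,0,0,0,0.6,0,0,0,0,0,0,0.6]' 25 | grep -E 'pos|force|wid'
```

```text
position: [467.4, 198.6, -3.3]
wrist_force: [-0.1, -0.2, 1.3]
width: 81.6
position: [466.7, 199.0, -4.3]
wrist_force: [-0.7, 0.4, 6.0]
width: 51.7
```

```bash
python3 -m pendant '[0,0,0,0,0,-0.5,0.6,0,0,0,0,0,-1.5,0.6,0,0,0,0,0,-2.5,0.6,0,0,0,0.2,0.8,-2.8,0.6,0,0,0,0.5,1.9,-2.8,0.6,0,0,0,0.8,3,-2.8,0.6,0,0,0,1.1,4.1,-2.8,0.6,0,0,0,1.4,5.2,-2.8,0.6]' | grep -E 'pos|force|wid'
python3 -m pendant '[0,0,0,0.3,1.1,0,0.6,0,0,0,0.6,2.2,0,0.6,0,0,0,0.85,3.2,0,0.6,0,0,0,0.85,3.3,0,0.6,0,0,0,0.85,3.3,0,0.6]' | grep -E 'pos|force|wid'
python3 - <<'E'
from h import *
s=r.read_state(); print(s['t'],s['position']); im=snap('wrist','w9')
print(r.spot_in('wrist','plate')[:1])
E
```

```text
position: [523.9, -10.8, 107.1]
wrist_force: [1.1, -0.8, -2.4]
width: 51.4
position: [558.4, -142.2, 106.7]
wrist_force: [-0.3, 1.1, -2.0]
width: 51.5
19.3 [ 558.42 -142.19  106.71]
[{'location': [104.5, 278.3], 'confidence': 0.67}]
```

View pics/w9.png

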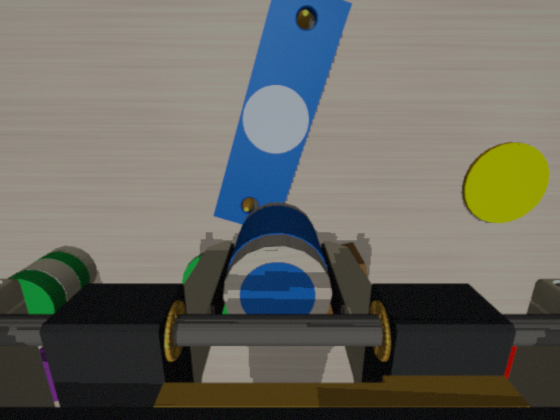

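Both dowels show through the plate's holes, at (18,306) and (205,249). The disc is at (119,276), the tin is held upright, and the yellow pad is at (182,507).

```bash
python3 - <<'E'
from seg import *
s=r.read_state(); im=cv2.imread('pics/w9.png')[:,:,::-1]; W=lambda px,z: ray('wrist',px,z,s)
hsv=cv2.cvtColor(np.ascontiguousarray(im),cv2.COLOR_RGB2HSV)
m=((hsv[:,:,1]<60)&(hsv[:,:,2]>140)).astype(np.uint8); m[:80]=0;m[158:]=0;m[:,:236]=0;m[:,316:]=0
n,l,st,ce=cv2.connectedComponentsWithStats(m); i=1+st[1:,4].argmax(); print(st[i],ce[i]); d=W(ce[i][::-1],37); print('disc',d)
c=blob(im,24,36,(182,507),rad=55); (x,y),ax,_=cv2.fitEllipse(c); print('py',W((y,x),6),ax)
c=blob(im,100,128,(300,278),rad=50); print('tin spot',W((292,278),181))
print(totool(d,s))
E
```

```text
[ 243   85   66   68 3483] [275.39 118.74]
disc [ 633.67 -137.61   37.  ]
py [ 573.37 -369.45    6.  ] (72.94849395751953, 91.02507781982422)
tin spot [ 559.25 -140.33  181.  ]
[ 1.88 -0.02  1.75]
```

```bash
python3 -m pendant '[0,0,0,1,-0.05,0,0.6,0,0,0,1.87,-0.05,0.3,0.6,0,0,0,1.87,-0.05,1,0.6,0,0,0,1.87,-0.05,1.5,0.6,0,0,0,1.87,-0.05,1.7,0.6,0,0,0,1.87,-0.05,1.75,0.6,0,0,0,1.87,-0.05,1.75,0.6]' | grep -E 'pos|force|wid'
python3 -m pendant '[0,0,0,0,0,0.04,0.6,0,0,0,0,0,0.08,0.6,0,0,0,0,0,0.08,0.6]' | grep -E 'pos|force|wid'
python3 -m pendant '[0,0,0,0,0,0.03,0.6,0,0,0,0,0,0.03,0.6]' | grep -E 'pos|force|wid'
```

```text
position: [634.2, -137.3, 37.8]
wrist_force: [0.7, 0.3, -2.6]
width: 51.7
position: [634.2, -138.2, 34.6]
wrist_force: [-0.0, -0.4, -3.2]
width: 51.6
position: [634.0, -138.2, 32.9]
wrist_force: [0.4, -0.6, -3.1]
width: 51.8
```

```bash
python3 -m pendant '[0,0,0,-0.02,0.03,0.03,0.6,0,0,0,-0.02,0.03,0.03,0.6]' | grep -E 'pos|force|wid'
python3 -m pendant '[0,0,0,0,0,0.025,0.6,0,0,0,0,0,0.025,0.6]' | grep -E 'pos|force|wid'
```

```text
position: [634.0, -138.3, 32.7]
wrist_force: [-0.7, 3.0, 6.1]
width: 51.7
position: [634.1, -138.3, 32.7]
wrist_force: [-3.9, 4.8, 16.9]
width: 51.7
```

```bash
python3 -m pendant '[0,0,0,0,0,-0.035,0.5,0,0,0,0,0,-0.035,0.3,0,0,0,0,0,-0.035,0.1,0,0,0,0,0,-0.035,0,0,0,0,0,0,-0.8,0,0,0,0,0,0,-1.8,0,0,0,0,-0.3,-0.5,-2.2,0,0,0,0,-1.1,-1.5,-2.2,0]' | grep -E 'pos|force|wid'
python3 -m pendant '[0,0,0,-0.8,-1,0,0,0,0,0,-1.6,-2,0,0,0,0,0,-2.4,-3,0,0,0,0,0,-2.9,-4,0,0,0,0,0,-2.9,-4,0,0,0,0,0,-2.9,-4,0,0]' | grep -E 'pos|force|wid'
python3 - <<'E'
from seg import *
s=r.read_state(); im=snap('wrist','w10'); print(s['t'])
g=r.spot_in('wrist','jar_green')[0]; print(g,ray('wrist',g['location'],70,s))
c=blob(im,50,80,g['location'],rad=45,vmin=60); (x,y),ax,_=cv2.fitEllipse(c); print((y,x),ax,ray('wrist',(y,x),70,s))
print(totool((472.2,86.3,-5),s))
E
```

```text
position: [592.9, -83.2, 121.2]
wrist_force: [-0.1, 1.6, -0.3]
width: 92.6
position: [472.1, 79.4, 118.9]
wrist_force: [-0.8, 0.3, -0.2]
width: 92.9
22.4
{'location': [205.2, 270.0], 'confidence': 0.7} [477.03  85.02  70.  ]
(209.84083557128906, 267.6784362792969) (61.93968963623047, 62.09253692626953) [472.86  86.99  70.  ]
[ 0.   -0.17  3.1 ]
```

```bash
python3 -m pendant '[0,0,0,0.01,-0.18,0.4,0,0,0,0,0.01,-0.18,1.4,0,0,0,0,0.01,-0.18,2.4,0,0,0,0,0.01,-0.18,3,0,0,0,0,0.01,-0.18,3.1,0,0,0,0,0.01,-0.18,3.1,0,0,0,0,0.01,-0.18,3.1,0.5,0,0,0,0.01,-0.18,3.1,0.6]' 20 | grep -E 'pos|force|wid'
python3 -m pendant '[0,0,0,0,0,0,0.6,0,0,0,0,0,0,0.6,0,0,0,0,0,0,0.6,0,0,0,0,0,0,0.6]' 20 | grep -E 'pos|force|wid'
```

```text
position: [473.5, 85.4, -4.0]
wrist_force: [-0.4, 0.3, -0.2]
width: 81.5
position: [472.9, 85.9, -4.9]
wrist_force: [-1.0, 0.6, 6.3]
width: 55.8
```

```bash
python3 -m pendant '[0,0,0,0,0,-0.5,0.6,0,0,0,0,0,-1.5,0.6,0,0,0,0,0,-2.5,0.6,0,0,0,-0.2,0.8,-2.8,0.6,0,0,0,-0.5,1.7,-2.8,0.6,0,0,0,-0.5,2.1,-2.8,0.6,0,0,0,-0.5,2.1,-2.8,0.6]' | grep -E 'pos|force|wid'
python3 - <<'E'
from seg import *
s=r.read_state(); im=snap('wrist','w11'); print(s['t'])
c=r.calibration('wrist')
for g in r.spot_in('wrist','pad_green')[:2]:
    print(g,ray('wrist',g['location'],6,s))
    try:
        b=blob(im,45,85,g['location'],rad=70,vmin=40); (x,y),ax,_=cv2.fitEllipse(b); print((y,x),ax,ray('wrist',(y,x),6,s))
    except Exception as e: print(e)
E
```

```text
position: [452.6, -1.0, 106.9]
wrist_force: [0.3, -0.1, -1.3]
width: 55.3
24.4
{'location': [191.1, 349.1], 'confidence': 0.73} [456.48 -74.64   6.  ]
(193.42910766601562, 351.1846618652344) (75.88847351074219, 81.32669830322266) [454.04 -76.94   6.  ]
```

```bash
python3 -m pendant '[0,0,0,0.02,0.9,0,0.6,0,0,0,0.02,1.91,0.2,0.6,0,0,0,0.02,1.91,1.2,0.6,0,0,0,0.02,1.91,2.1,0.6,0,0,0,0.02,1.91,2.5,0.6,0,0,0,0.02,1.91,2.58,0.6,0,0,0,0.02,1.91,2.58,0.6]' | grep -E 'pos|force|wid'
python3 -m pendant '[0,0,0,0,0,0.05,0.6,0,0,0,0,0,0.05,0.6]' | grep -E 'pos|force|wid'
python3 -m pendant '[0,0,0,0,0,0.03,0.6,0,0,0,0,0,0.03,0.6]' | grep -E 'pos|force|wid'
```

```text
position: [454.7, -73.9, 3.0]
wrist_force: [0.3, 0.1, -0.8]
width: 55.9
position: [455.3, -74.7, 2.3]
wrist_force: [0.3, -0.8, -0.9]
width: 55.5
position: [455.3, -75.0, 1.1]
wrist_force: [0.4, 0.2, 4.4]
width: 55.5
```

```bash
python3 -m pendant '[0,0,0,0,0,-0.08,0.6,0,0,0,-0.03,0.06,-0.08,0.6,0,0,0,-0.03,0.06,-0.08,0.6,0,0,0,-0.03,0.06,0,0.6,0,0,0,-0.03,0.06,0,0.6]' | grep -E 'pos|force|wid'
python3 -m pendant '[0,0,0,0,0,0.01,0.6,0,0,0,0,0,0.01,0.45,0,0,0,0,0,-0.01,0.3,0,0,0,0,0,-0.01,0.15,0,0,0,0,0,-0.4,0.15,0,0,0,0,0,-1.5,0,0,0,0,0,0,-2.5,0,0,0,0,0,0,-2.9,0]' | grep -E 'pos|force|wid'
python3 -c "
from h import *
print(totool((556,355,115)))"
```

```text
position: [453.7, -77.7, 0.4]
wrist_force: [-1.3, -1.2, 5.4]
width: 55.6
position: [454.4, -77.6, 119.0]
wrist_force: [-0.5, -0.2, -0.7]
width: 92.4
[  2.63 -10.79   0.11]
```

```bash
python3 -m pendant '[0,0,0,-0.15,1.1,0,0,0,0,0,-0.3,2.2,0,0,0,0,0,-0.5,3.4,0,0,0,0,0,-0.6,4.5,0,0,0,0,0,-0.8,5.7,0,0,0,0,0,-0.96,6.8,0,0,0,0,0,-0.96,6.8,0,0,0,0,0,-0.96,6.8,0,0]' | grep -E 'pos|force|wid'
cat > look.py <<'E'
import sys
from seg import *
name,f=sys.argv[1],sys.argv[2]
H=dict(red=(170,10),yellow=(22,37),green=(45,85))[name.split('_')[1]]; z=6 if 'pad' in name else 70
s=r.read_state(); im=snap('wrist',f); print('t',s['t'],s['position'])
for g in r.spot_in('wrist',name)[:2]:
    print(np.array(g['location']),round(g['confidence'],2),ray('wrist',g['location'],z,s))
    for vm in (60,110):
        try:
            b=blob(im,*H,g['location'],rad=65,vmin=vm); (x,y),ax,_=cv2.fitEllipse(cv2.convexHull(b)); p=ray('wrist',(y,x),z,s); print(vm,np.array((y,x)),np.array(ax),p,totool((p[0],p[1],-5 if z==70 else 1),s))
        except Exception as e: print(e)
E
python3 look.py jar_red w12
```

```text
position: [416.6, -350.3, 115.7]
wrist_force: [0.1, 1.2, 0.1]
width: 93.0
t 27.7 [ 416.56 -350.29  115.71]
[213.8 284.6] 0.85 [ 414.84 -357.08   70.  ]
60 [215.94 284.76] [64.36 65.29] [ 412.92 -357.24   70.  ] [-0.09  0.18  3.02]
110 [218.04 285.02] [60.3  64.18] [ 411.03 -357.49   70.  ] [-0.14  0.18  3.02]
```

```bash
python3 -m pendant '[0,0,0,-0.11,0.18,0.4,0,0,0,0,-0.11,0.18,1.4,0,0,0,0,-0.11,0.18,2.4,0,0,0,0,-0.11,0.18,2.9,0,0,0,0,-0.11,0.18,3.0,0,0,0,0,-0.11,0.18,3.0,0,0,0,0,-0.11,0.18,3.0,0.5,0,0,0,-0.11,0.18,3.0,0.6]' 20 | grep -E 'pos|force|wid'
python3 -m pendant '[0,0,0,0,0,0,0.6,0,0,0,0,0,0,0.6,0,0,0,0,0,0,0.6,0,0,0,0,0,0,0.6]' 20 | grep -E 'pos|force|wid'
```

```text
position: [413.8, -357.2, -2.3]
wrist_force: [0.6, 0.3, 0.5]
width: 81.3
position: [413.1, -357.1, -3.3]
wrist_force: [0.1, 0.8, 5.3]
width: 55.7
```

```bash
python3 -m pendant '[0,0,0,0,0,-0.6,0.6,0,0,0,0,0,-1.7,0.6,0,0,0,0,0,-2.8,0.6,0,0,0,0.6,-0.9,-3,0.6,0,0,0,1.2,-1.9,-3,0.6,0,0,0,1.8,-2.9,-3,0.6,0,0,0,2.2,-4,-3,0.6,0,0,0,2.5,-5,-3,0.6]' | grep -E 'pos|force|wid'
python3 -m pendant '[0,0,0,0.2,-1.2,0,0.6,0,0,0,0.4,-2.4,0,0.6,0,0,0,0.4,-3.6,0,0.6,0,0,0,0.4,-4.8,0,0.6,0,0,0,0.3,-6,0,0.6,0,0,0,0,-7.2,0,0.6,0,0,0,-0.3,-8.3,0,0.6,0,0,0,-0.6,-9.3,0,0.6]' | grep -E 'pos|force|wid'
python3 -c "
from h import *
print(totool((425,285,115)))"
```

```text
position: [512.0, -153.8, 116.1]
wrist_force: [0.5, -0.7, -1.9]
width: 55.9
position: [483.1, 217.8, 116.0]
wrist_force: [0.2, -0.2, -2.2]
width: 55.6
[-1.44 -1.69  0.03]
```

```bash
python3 -m pendant '[0,0,0,-0.7,-0.8,0,0.6,0,0,0,-1.4,-1.65,0,0.6,0,0,0,-1.4,-1.65,0,0.6,0,0,0,-1.4,-1.65,0,0.6]' | grep -E 'pos|force|wid|rot'; python3 look.py pad_red w13
```

```text
position: [426.7, 282.0, 116.1]
tool_rot: [[1.0, 0.011, -0.001], [0.011, -1.0, -0.0], [-0.001, 0.0, -1.0]]
wrist_force: [0.6, 0.5, -2.6]
width: 55.5
t 31.0 [426.7  281.96 116.11]
[215.7 214.1] 0.67 [399.94 348.79   6.  ]
60 [227.91 228.24] [96.25 98.7 ] [386.04 334.14   6.  ] [-1.   -1.32  2.88]
110 [219.11 216.37] [70.18 75.3 ] [396.08 346.54   6.  ] [-0.75 -1.62  2.88]
```

```bash
python3 -m pendant '[0,0,0,-0.4,-0.8,0,0.6,0,0,0,-0.76,-1.62,0.2,0.6,0,0,0,-0.76,-1.62,1.2,0.6,0,0,0,-0.76,-1.62,2.2,0.6,0,0,0,-0.76,-1.62,2.65,0.6,0,0,0,-0.76,-1.62,2.76,0.6,0,0,0,-0.76,-1.62,2.76,0.6,0,0,0,-0.76,-1.62,2.76,0.6]' | grep -E 'pos|force|wid'
```

```text
position: [397.8, 345.6, 6.8]
wrist_force: [0.0, 0.2, -1.5]
width: 56.1
```

```bash
python3 -m pendant '[0,0,0,-0.04,-0.01,0.03,0.6,0,0,0,-0.04,-0.01,0.08,0.6,0,0,0,-0.04,-0.01,0.08,0.6]' | grep -E 'pos|force|wid'
python3 -m pendant '[0,0,0,0,0,0.03,0.6,0,0,0,0,0,0.03,0.6]' | grep -E 'pos|force|wid'
```

```text
position: [395.2, 346.4, 3.2]
wrist_force: [0.7, 0.7, -1.5]
width: 55.3
position: [395.3, 346.4, 2.6]
wrist_force: [-2.0, -0.9, 13.1]
width: 56.0
```

```bash
python3 -m pendant '[0,0,0,0,0,-0.03,0.5,0,0,0,0,0,-0.03,0.3,0,0,0,0,0,-0.03,0.1,0,0,0,0,0,-0.03,0,0,0,0,0,0,-0.8,0,0,0,0,0,0,-1.8,0,0,0,0,0,0,-2.8,0,0,0,0,0.5,0,-2.9,0]' | grep -E 'pos|force|wid'
python3 -m pendant '[0,0,0,1.2,-0.1,0,0,0,0,0,2.4,-0.1,0,0,0,0,0,3.6,-0.15,0,0,0,0,0,3.6,-0.15,0,0,0,0,0,3.6,-0.15,0,0]' | grep -E 'pos|force|wid'
python3 look.py jar_yellow w14
```

```text
position: [414.8, 347.9, 121.7]
wrist_force: [0.4, 0.7, -0.4]
width: 93.0
position: [559.5, 352.8, 116.7]
wrist_force: [-1.1, 0.1, -0.3]
width: 93.0
t 33.7 [559.48 352.77 116.66]
[213.6 273.4] 0.96 [557.56 355.42  70.  ]
60 [212.51 272.84] [63.48 74.42] [558.54 355.9   70.  ] [-0.02 -0.08  3.04]
110 [218.38 272.67] [60.23 64.03] [553.24 356.03  70.  ] [-0.15 -0.08  3.04]
```

```bash
python3 -m pendant '[0,0,0,-0.14,-0.08,0.4,0,0,0,0,-0.14,-0.08,1.4,0,0,0,0,-0.14,-0.08,2.4,0,0,0,0,-0.14,-0.08,2.9,0,0,0,0,-0.14,-0.08,3.02,0,0,0,0,-0.14,-0.08,3.02,0,0,0,0,-0.14,-0.08,3.02,0.5,0,0,0,-0.14,-0.08,3.02,0.6]' 20 | grep -E 'pos|force|wid'
python3 -m pendant '[0,0,0,0,0,0,0.6,0,0,0,0,0,0,0.6,0,0,0,0,0,0,0.6,0,0,0,0,0,0,0.6]' 20 | grep -E 'pos|force|wid'
```

```text
position: [554.0, 357.3, -1.7]
wrist_force: [0.2, -0.6, 0.4]
width: 81.3
position: [553.6, 356.7, -2.9]
wrist_force: [0.2, -1.2, 3.8]
width: 55.5
```

```bash
python3 -m pendant '[0,0,0,0,0,-0.6,0.6,0,0,0,0,0,-1.7,0.6,0,0,0,0,0,-2.8,0.6,0,0,0,0,1,-3.1,0.6,0,0,0,0,2.2,-3.1,0.6,0,0,0,0,3.4,-3.1,0.6,0,0,0,0,4.6,-3.1,0.6,0,0,0,0,5.8,-3.1,0.6]' | grep -E 'pos|force|wid'
python3 -m pendant '[0,0,0,0.1,1.2,0,0.6,0,0,0,0.2,2.4,0,0.6,0,0,0,0.3,3.6,0,0.6,0,0,0,0.4,4.8,0,0.6,0,0,0,0.5,6,0,0.6,0,0,0,0.5,7.2,0,0.6,0,0,0,0.5,8.4,0,0.6,0,0,0,0.5,9.6,0,0.6]' | grep -E 'pos|force|wid'
python3 -m pendant '[0,0,0,0.1,0.9,0,0.6,0,0,0,0.1,0.9,0,0.6,0,0,0,0.1,0.9,0,0.6]' | grep -E 'pos|force|wid'
python3 look.py pad_yellow w15
```

```text
position: [554.9, 122.8, 120.6]
wrist_force: [0.6, 0.9, -2.0]
width: 55.7
position: [578.0, -261.1, 120.4]
wrist_force: [1.1, -0.2, -2.7]
width: 55.5
position: [582.2, -295.8, 120.1]
wrist_force: [0.5, -0.2, -2.3]
width: 55.6
t 36.9 [ 582.16 -295.82  120.07]
[196.6 349.5] 0.62 [ 576.68 -373.33    6.  ]
60 [200.45 349.46] [73.21 78.92] [ 572.4  -373.61    6.  ] [-0.25  1.94  2.98]
110 [200.45 349.46] [73.21 78.92] [ 572.4  -373.61    6.  ] [-0.25  1.94  2.98]
```

```bash
python3 -m pendant '[0,0,0,-0.1,1,0,0.6,0,0,0,-0.26,1.94,0.2,0.6,0,0,0,-0.26,1.94,1.2,0.6,0,0,0,-0.26,1.94,2.2,0.6,0,0,0,-0.26,1.94,2.7,0.6,0,0,0,-0.26,1.94,2.83,0.6,0,0,0,-0.26,1.94,2.83,0.6,0,0,0,-0.26,1.94,2.83,0.6]' | grep -E 'pos|force|wid'
python3 -m pendant '[0,0,0,0,0,0.04,0.6,0,0,0,0,0,0.08,0.6,0,0,0,0,0,0.08,0.6]' | grep -E 'pos|force|wid'
python3 -m pendant '[0,0,0,0,0,0.03,0.6,0,0,0,0,0,0.03,0.6]' | grep -E 'pos|force|wid'
```

```text
position: [574.3, -372.5, 8.9]
wrist_force: [0.1, -0.1, -0.5]
width: 55.9
position: [573.4, -373.0, 4.8]
wrist_force: [-0.3, -0.0, -1.9]
width: 55.6
position: [573.1, -372.9, 3.1]
wrist_force: [-0.1, 0.7, -2.2]
width: 55.4
```

```bash
python3 -m pendant '[0,0,0,0,0,0.03,0.6,0,0,0,0,0,0.03,0.6]' | grep -E 'pos|force|wid'
python3 -m pendant '[0,0,0,0,0,-0.01,0.5,0,0,0,0,0,-0.01,0.3,0,0,0,0,0,-0.01,0.1,0,0,0,0,0,-0.01,0,0,0,0,0,0,-0.8,0,0,0,0,0,0,-1.8,0,0,0,0,0,0,-2.8,0,0,0,0,0,0.8,-3.8,0]' | grep -E 'pos|force|wid'
python3 -m pendant '[0,0,0,-1,1,-0.5,0,0,0,0,-2,2,-1,0,0,0,0,-3,3,-1,0,0,0,0,-3.5,3.5,-1,0,0,0,0,-3.5,3.5,-1,0]' | grep -E 'pos|force|wid'
python3 - <<'E'
from h import *
a=snap('top','top2'); snap('scene','scene2'); print(r.read_state()['t'])
cv2.imwrite('pics/top2c.png',cv2.resize(a[100:310,90:490,::-1],None,fx=2,fy=2,interpolation=cv2.INTER_CUBIC))
E
```

```text
position: [573.1, -372.9, 3.0]
wrist_force: [-3.0, 1.8, 8.4]
width: 55.8
position: [574.8, -399.5, 154.5]
wrist_force: [1.2, -0.3, 0.3]
width: 92.9
position: [427.1, -551.9, 193.4]
wrist_force: [0.0, 0.3, 1.3]
width: 93.0
39.9
```

View pics/top2c.png

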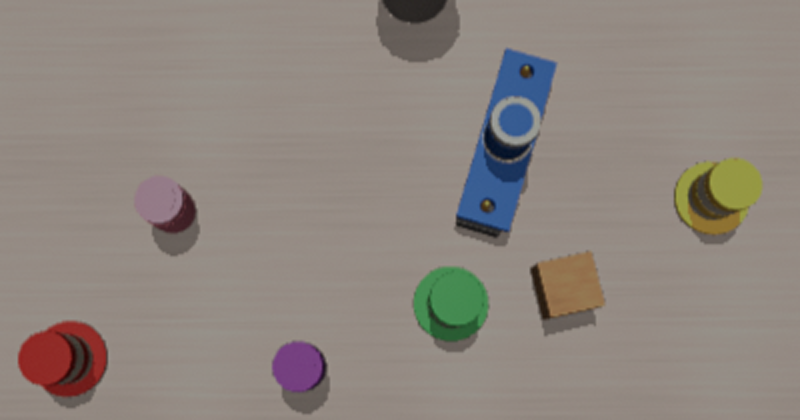

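View pics/scene2.png

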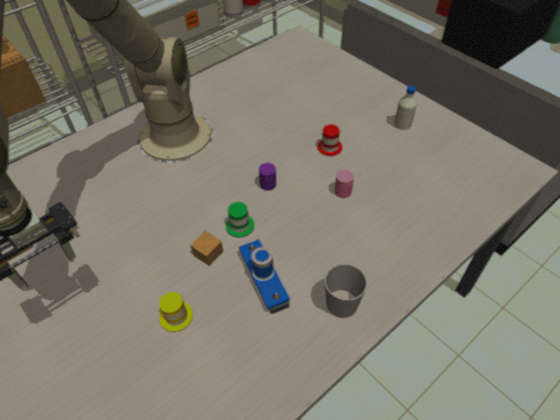

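Everything is upright and in place. Top crop: tin (121,515) on the disc, green jar (297,457), red (357,46), yellow (183,735), carton (285,568). One numeric check before handing in.

```bash
python3 - <<'E'
from seg import *
im=cv2.imread('pics/top2.png')[:,:,::-1]
o=lambda x,y:(100+y/2,90+x/2)
T=lambda x,y,z: ray('top',o(x,y),z)
print('green',T(457,297,76),'pad was',(450.6,-75.5)); print('red',T(46,357,76),(392.6,347.2)); print('yel',T(735,183,76),(570.1,-370.2))
print('tin',T(515,121,107),'dowels mid',(T(527,70,49)+T(487,205,49))/2)
c=blob(im,8,20,(241.8,374.8),rad=25,vmin=140); b=cv2.minAreaRect(c); print('carton px now',b,'before (241.8,374.8)')
r.sign_off()
E
```

```text
green [452.4  -77.49  76.  ] pad was (450.6, -75.5)
red [392.41 344.8   76.  ] (392.6, 347.2)
yel [ 570.89 -370.66   76.  ] (570.1, -370.2)
tin [ 630.44 -137.58  107.  ] dowels mid [ 629.77 -137.68   49.  ]
carton px now ((374.731689453125, 241.9146270751953), (25.841922760009766, 25.77208137512207), 77.90524291992188) before (241.8,374.8)
the job is handed in; nothing more can be done
```

I finished the job in the order you asked and handed it in at about 40 s of robot time. The blue plate went onto the base first, then the blue-banded tin onto its disc, then the green, red and yellow jars onto their pads.

**Last checks, from the top and scene cameras:**
- **Plate:** both dowels show through its holes. It met resistance at exactly the expected seating height, so it should be flat.
- **Tin:** about 1 mm from the midpoint between the dowels, upright on the disc.
- **Jars:** all upright, within about 3 mm of their pad centres; the red and green are about 2.5 mm off and the yellow about 1 mm. That is close to what the camera can resolve.
- **Carton:** its image position moved by less than 0.2 pixel (about 0.5 mm), so it was not shifted.
- **Look-alikes:** I left the pink and purple tins alone.

**What disagreed or went wrong on the way:**
- **Fingertip height:** the fingertips sit roughly 33 mm above the stated tool point. My first four attempts to grip the plate closed above it without moving it, until I went lower.
- **Plate grip:** I gripped it about 15 mm off its middle so the gripper body would clear the pink tin. It still hung level.
- **Camera disagreement:** the top and wrist cameras differed by 2–5 mm. I relied on the wrist camera for the placements.
- **Mistyped row:** one row briefly asked for a 5-degree tilt while I carried the plate; the next row undid it, with no visible effect.

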